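# Tip the programmer box onto its underside and push it back to the stop rail

## Robot

A 6-joint arm with a two-finger parallel gripper is mounted at the origin on a cart in front of the work surface, level with it; the furniture and walls round the work are solid. World frame = base frame: x ahead of the robot, y to its left, z up, the work surface at z = 0. Lengths are in m, angles in degrees, forces in N, time in s.
With the tool pointing down it reaches from about 0.325 to 0.9 m from the base axis. Payload 3.5 kg.
Tool frame: the origin (TCP) lies at the very end of the fingers, on their centre line; the grasp point (between the pads) lies 19 mm behind it; z points along the fingers, y is the line along which they close (so a half turn about z gives the same grasp; the last joint's range is limited). The gripper opens to 85 mm and grips with 20 to 120 N. Pads are 22 mm wide; open, the fingers measure 114 mm over their backs; the gripper's body (76 mm by 85 mm) begins 54 mm behind the grasp point. The pads swing forward as they close: fully open they stand 13 mm farther back than shut.
Start: joints at [-77.086, 15.837, -1.513, 72.651, 0, 84.076], TCP at [0.202, -0.592, 0.231] pointing down, gripper open.
Joint ranges: [-178.77, 178.77], [-48.84, 107.48], [-61.69, 71.31], [-111.58, 123.2], [-90, 87.43], [-180, 180]. Speed limits (degrees/s): [147.25, 147.25, 180, 180, 180, 180].

## Interface

Orientations are given as a 3x3 rotation matrix whose columns are the frame's x, y, z axes.
In Python, from plant import manip, optics, order gives the robot as it stands. The module is installed in compiled form; this text tells all that it offers.
- The arm moves only by the tool apply_moves, never from a script. Its argument "deltas" is a list of rows, each an object of numbers: "grip": the closure, from 0 (fully open) to 1 (shut); "dx", "dy", "dz": the shift along the tool's x, y, z in cm; "roll": the turn about the tool's z in rad. In form: [{"grip": .., "dx": .., "dy": .., "dz": .., "roll": ..}, ...]. A call has 1 to 5 rows; each row shifts and turns the commanded pose from where the row before left it, along the tool's axes as they then stand; what a row does not reach is not made up. A row lasts 1/10 s, in which the tool goes at most 50 mm and 8.59 degrees, less where a joint would pass 70% of its speed; a pose out of reach is approached as far as the arm can. A call is refused whole if a number of a shift passes 5 or a number of a turn 0.15, either way. A call with a gripper value outside its range is refused whole. The fingers move at their own pace and stop on an object; the grip force is fixed at half the most. Time passes only in rows, so rows that do not move let the fingers close. It gives the time, the measured TCP pose, the force, the opening and the grip force at its end, in the units of the state.
- manip.get_obs(): the state, without advancing time (a new reading comes with each control period).
- optics.read_camera(name): name is "side" or "top" or "wrist"; returns the picture (400x640x3 uint8, red, green, blue); there is no depth.
- optics.calibration(name): a dict with "fov_y" (degrees; the focal length in pixels is half the picture's height over the tangent of half this angle, whatever the lens; pixels are square), "cx", "cy" (the principal point, pixels), "camera_from_world" (4x4, takes a point from world to camera coordinates); the wrist camera has in their place "T_tool_cam" (4x4, takes a point from camera to tool coordinates, whose origin is the TCP and whose axes are the flange's). Camera axes: x right, y down, z forward; pixel columns grow to the right and rows downward; lengths in m; the calibration is good to about 2 mm. A picture is of the moment at which its call begins: read the wrist's pose just before it. calibration takes no time and is no camera call.
- order.sign_off(): hands the job in; it is judged then, once.
The state is a dict: "time_s": time; "joint_pos": joint angles; "qd": joint speeds; "effort": joint torques, N m; "eef_pos": TCP position; "eef_rot": TCP orientation; "wrist_force": force on the tool from outside, world axes, zero at the start; "wrist_torque": the same for the moment, N m; "grip_width": finger opening in m; "finger_force": force on a finger pad.
Only numpy, scipy, OpenCV 4.12 (cv2) and the standard library are available. Lean on these libraries where they do the work, as an engineer would, in place of code of your own. Each camera call takes 0.05 s, during which the arm holds its last target. There are 200 camera calls.

## Task

The programmer box has been left standing on its end. Push it over near its top so that it comes down flat on its underside, then push it across the bench until its whole back sits flush against the low metal stop rail, with its connector side still towards the robot. Only push it, do not pick it up, and leave the things around it where they are.

Things in the scene. Friction and masses are not known exactly. Their poses are not given: they have to be found in the camera images.
- programmer: Programmer box, loose blue cuboid, 0.1 to 0.2 kg: 50 (own x) x 88 (own y) x 42 mm (own z). Origin: mid-length on its underside, 22 mm from the front face, 28 mm from the back; own z points out of its top. At the start it stands on its +y end, 88 mm tall, origin 44 mm up; top faces the robot's left (within 0.6 rad), underside right, back away from the robot.
- programmer_label (a point): Centre of the box's top, the 50 x 88 mm face with the printed label (own x 3, y 0, z 42 mm). Upright at the start, facing left. Pushed to the right high on this face, the box tips over the lower edge of its underside and falls by itself past about 26 degrees; it then stretches 88 mm to the right from there, 42 mm high.
- programmer_front (a point): Middle of the connector on the box's front (own x -26, y 8, z 24 mm). It stands 4 mm out of the front face (x = -22 mm), y -15 to 31, z 18 to 30 mm; pushing on it does no harm. The front faces the robot at the start and when the box lies as wanted.
- programmer_back (a point): Centre of the box's back face (own x = 28 mm, y = 0, z = 21 mm); moves with the box.
- stop_rail: Aluminium angle fixed to the bench behind the box, 200 mm long; upright leg 28 mm high, 6 mm thick; its foot (34 mm deep in all) points away from the robot. Origin: foot of the front face (x = 0) at mid-length; x points away from the robot, square to that face, y along the rail to the left, z up. Place and yaw (to 0.2 rad) vary. The box starts 60 to 110 mm in front of it.
- reel: Reel of solder wire standing on its flange, 52 mm across, 32 mm high, left of the box; bystander. Origin under it.
- dish: Small round screw dish, 65 mm across, 14 mm high, behind the rail; bystander. Origin under its centre.
- bottle: White pump bottle, 59 mm across, 118 mm high, behind the left part of the rail; bystander. Origin under its centre.
- adapter: White mains adapter, 47 x 78 mm, 71 mm high to the tips of its two pins that point up, on the mat to the right of the box; bystander. Origin under its centre.
- brush: Black brush lying flat, 18 x 140 mm, 13 mm high, on the mat to the right front of the box; bystander. Origin under its middle.
Not all that is in view belongs to the job. What is meant by the programmer is not pink or red, and is the smaller of those in its own colour.

How it is judged:
By the outcome, as a careful person would: the job done as asked, in the order asked, and still so for the second after the job is handed in, with the robot touching nothing.
It also fails if it takes over 56 s, if anything falls off the work surface, if the arm or the gripper's body presses on something with over 40 N, if the wrist force passes 120 N, or if a joint passes its speed limit or range.

## Working session

There is one attempt and no reset: what is moved stays moved. The work goes in short steps, Python scripts to look and compute and a tool call to move; the robot and the scene stay as the last step left them, time stands still between calls to the robot, and variables do not carry over. Pictures are saved under pics/ and viewed, at most 11 in all, crops included, and the job is handed in when it is done.

Besides the shell and the picture viewer there is one more tool, called as a command line: name --argument value ..., lists and objects as JSON in quotes. apply_moves: Moves the arm, as the interface text tells. Its arguments: {"type":"object","properties":{"deltas":{"type":"array"}},"required":["deltas"]}

```bash
mkdir -p pics
cat > h.py <<'E'
from plant import manip, optics, order
import numpy as np, cv2
def cal(n):
    c=optics.calibration(n); f=200/np.tan(np.radians(c['fov_y']/2)); return c,f
def ray(n,u,v):
    c,f=cal(n); T=np.linalg.inv(np.array(c['camera_from_world']))
    d=T[:3,:3]@np.array([(u-c['cx'])/f,(v-c['cy'])/f,1]); return T[:3,3],d
def onz(n,u,v,z):
    o,d=ray(n,u,v); return o+d*(z-o[2])/d[2]
def proj(n,p):
    c,f=cal(n); q=np.array(c['camera_from_world'])@np.append(p,1); return q[0]/q[2]*f+c['cx'],q[1]/q[2]*f+c['cy']
def snap(n,name):
    im=optics.read_camera(n); cv2.imwrite('pics/'+name+'.png',im[:,:,::-1]); return im
E
python3 - <<'E'
from h import *
a=snap('side','s0');b=snap('top','t0')
for n in('side','top'):
    c,f=cal(n);print(n,f,c)
o=manip.get_obs();print(o['time_s'],o['eef_pos'],np.round(o['eef_rot'],3))
E
```

```text
side 409.9991020382388 {'fov_y': 52.006790582843365, 'cx': 321.0503155204628, 'cy': 197.21929330301953, 'camera_from_world': array([[ 0.93992482, -0.34134414,  0.0050515 , -0.6526412 ],
       [-0.19330997, -0.54437782, -0.81626224,  0.02524953],
       [ 0.28137626,  0.76624863, -0.57765945,  1.25833206],
       [ 0.        ,  0.        ,  0.        ,  1.        ]])}
top 415.3890467731272 {'fov_y': 51.419429736404496, 'cx': 317.80418930996007, 'cy': 199.5234571098556, 'camera_from_world': array([[-0.01727931, -0.99980388, -0.00967581, -0.22990375],
       [-0.99830005,  0.01779046, -0.0555023 ,  0.58804967],
       [ 0.05566356,  0.00870032, -0.99841168,  1.26307334],
       [ 0.        ,  0.        ,  0.        ,  1.        ]])}
0.1 [ 0.20162828 -0.59081294  0.23023507] [[ 0.946  0.323 -0.   ]
 [ 0.323 -0.946  0.002]
 [ 0.    -0.002 -1.   ]]
```

View pics/s0.png

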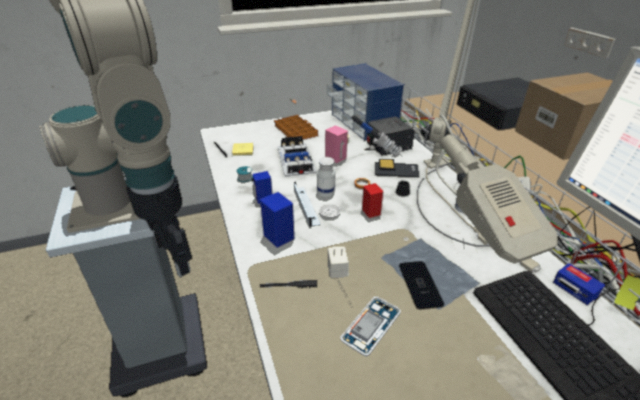

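View pics/t0.png

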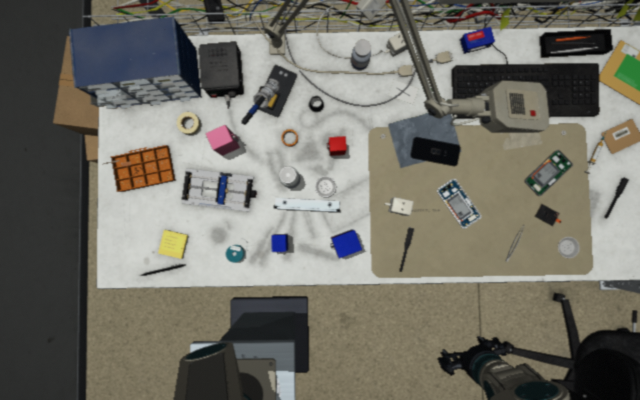

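Side view: the small blue box is at (262,187) and a larger blue decoy at (278,218). Top view: the small box (the programmer) is at (281,243), the decoy at (347,243), the rail at (307,206), and the teal reel at (236,253). I'll measure the small box and the rail.

Run:
```python
from h import *
b=cv2.imread('pics/t0.png');s=cv2.imread('pics/s0.png')
A=cv2.resize(b[180:275,220:375],None,fx=5,fy=5,interpolation=cv2.INTER_CUBIC)[:,:790]
cv2.imwrite('pics/t0c.png',A)
B=cv2.resize(s[150:260,225:345],None,fx=5,fy=5,interpolation=cv2.INTER_CUBIC);cv2.imwrite('pics/s0c.png',B)
h=cv2.cvtColor(b,cv2.COLOR_BGR2HSV)
m=cv2.inRange(h,(110,120,60),(130,255,255))
for c in cv2.findContours(m,0,2)[0]:
    if cv2.contourArea(c)>60:
        x,y,w,hh=cv2.boundingRect(c)
        if y>220 and y<270:
            bx=cv2.boxPoints(cv2.minAreaRect(c));print(cv2.minAreaRect(c),[(np.round(onz('top',*p,.088),3)[:2]) for p in bx])
print('rail ends z.028',[np.round(onz('top',u,v,.028),3) for u,v in((274,208),(340,211))])
print('reel',onz('top',236,253,.032),'bot',onz('top',289,177,.1))
```

```text
((279.0, 243.0), (16.0, 14.0), 90.0) [array([ 0.48 , -0.107]), array([ 0.479, -0.147]), array([ 0.433, -0.147]), array([ 0.434, -0.106])]
((346.3865966796875, 243.5051727294922), (21.897722244262695, 24.913145065307617), 68.96248626708984) [array([ 0.469, -0.277]), array([ 0.493, -0.344]), array([ 0.434, -0.365]), array([ 0.41 , -0.298])]
rail ends z.028 [array([ 0.56 , -0.106,  0.028]), array([ 0.547, -0.307,  0.028])]
reel [0.4256136  0.00956627 0.032     ] bot [ 0.64571573 -0.15900196  0.1       ]
```

View pics/t0c.png

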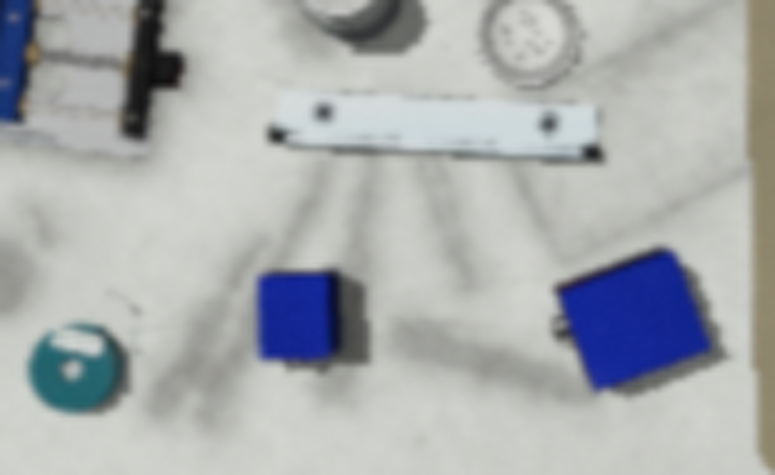

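View pics/s0c.png

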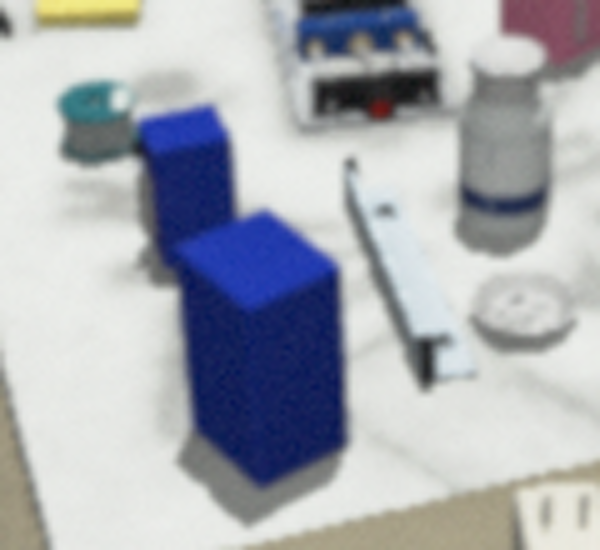

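The programmer stands at x 0.433–0.48, y −0.107 to −0.148, with almost no yaw. The rail's front face is at x≈0.555 with yaw of about −3.7°. I'll square the tool to the rail, shut the fingers, and go to the box's left side.

apply_moves --deltas '[{"grip": 1, "dx": 0, "dy": 0, "dz": 0, "roll": 0.13}, {"grip": 1, "dx": 0, "dy": 0, "dz": 0, "roll": 0.13}, {"grip": 1, "dx": 0, "dy": 0, "dz": 0, "roll": 0.13}, {"grip": 1, "dx": 1.8, "dy": -4.6, "dz": 0, "roll": 0}, {"grip": 1, "dx": 1.8, "dy": -4.6, "dz": 0, "roll": 0}]'

```text
time_s: 0.6
eef_pos: [0.2432, -0.5013, 0.2303]
eef_rot: [[0.998, -0.064, -0.0], [-0.064, -0.998, 0.001], [-0.0, -0.001, -1.0]]
wrist_force: [1.6, -0.4, 0.9]
grip_width: 0.0123
finger_force: 0.0
```

apply_moves --deltas '[{"grip": 1, "dx": 1.8, "dy": -4.6, "dz": 0, "roll": 0}, {"grip": 1, "dx": 1.8, "dy": -4.6, "dz": 0, "roll": 0}, {"grip": 1, "dx": 1.8, "dy": -4.6, "dz": 0, "roll": 0}, {"grip": 1, "dx": 1.8, "dy": -4.6, "dz": 0, "roll": 0}, {"grip": 1, "dx": 1.8, "dy": -4.6, "dz": 0, "roll": 0}]'

```text
time_s: 1.1
eef_pos: [0.3474, -0.2757, 0.231]
eef_rot: [[0.998, -0.062, -0.0], [-0.062, -0.998, 0.0], [-0.0, -0.0, -1.0]]
wrist_force: [-0.1, -1.2, 0.7]
grip_width: -0.0002
finger_force: 0.0
```

apply_moves --deltas '[{"grip": 1, "dx": 1.8, "dy": -4.6, "dz": 0, "roll": 0}, {"grip": 1, "dx": 1.8, "dy": -4.6, "dz": 0, "roll": 0}, {"grip": 1, "dx": 1.8, "dy": -4.6, "dz": 0, "roll": 0}, {"grip": 1, "dx": 1.8, "dy": -4.6, "dz": 0, "roll": 0}, {"grip": 1, "dx": 0, "dy": 0, "dz": 0, "roll": 0}]'

```text
time_s: 1.6
eef_pos: [0.4315, -0.0934, 0.231]
eef_rot: [[0.999, -0.052, 0.0], [-0.052, -0.999, 0.002], [0.0, -0.002, -1.0]]
wrist_force: [0.6, -0.4, 0.4]
grip_width: -0.0004
finger_force: 0.0
```

apply_moves --deltas '[{"grip": 1, "dx": 1.1, "dy": -2.2, "dz": 0, "roll": 0}, {"grip": 1, "dx": 1.1, "dy": -2.2, "dz": 0, "roll": 0}, {"grip": 1, "dx": 0, "dy": 0, "dz": 4.8, "roll": 0.01}, {"grip": 1, "dx": 0, "dy": 0, "dz": 4.8, "roll": 0}, {"grip": 1, "dx": 0, "dy": 0, "dz": 4.8, "roll": 0}]'

```text
time_s: 2.1
eef_pos: [0.4552, -0.0564, 0.0861]
eef_rot: [[0.997, -0.071, 0.001], [-0.071, -0.997, -0.001], [0.001, 0.001, -1.0]]
wrist_force: [0.4, 0.0, -0.6]
grip_width: -0.0
finger_force: 0.0
```

apply_moves --deltas '[{"grip": 1, "dx": 0, "dy": 0, "dz": 1.6, "roll": 0}, {"grip": 1, "dx": 0, "dy": 0, "dz": 0, "roll": 0}]'

```text
time_s: 2.3
eef_pos: [0.4511, -0.0556, 0.0679]
eef_rot: [[0.997, -0.072, -0.008], [-0.072, -0.997, 0.002], [-0.008, -0.001, -1.0]]
wrist_force: [-0.5, 0.8, 0.9]
grip_width: -0.0004
finger_force: 0.0
```

Run:
```python
from h import *
a=snap('side','s1');b=snap('top','t1')
B=cv2.resize(a[120:240,200:350],None,fx=3,fy=3)[:,:,::-1];A=cv2.resize(b[180:300,220:350],None,fx=3,fy=3)[:,:,::-1]
cv2.imwrite('pics/c1.png',np.hstack([A,B])[:, :800])
print(np.round(manip.get_obs()['eef_pos'],4))
```

```text
[ 0.4551 -0.0565  0.0715]
```

View pics/c1.png

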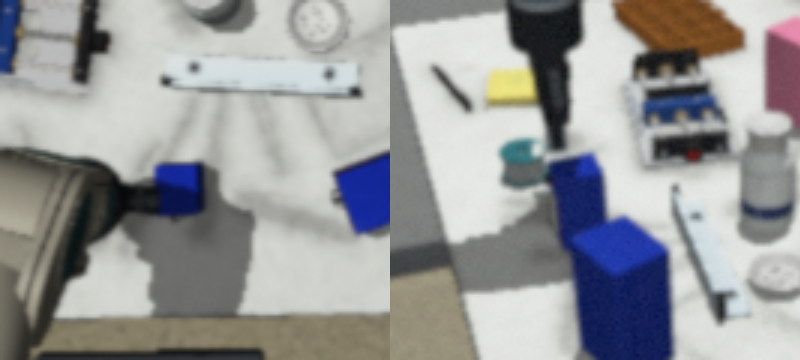

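The closed fingers are left of the box, in line with its middle (crop ~(150,197)), and the box and its surroundings haven't moved. I'll push right.

apply_moves --deltas '[{"grip": 1, "dx": 0.1, "dy": 1.2, "dz": 0, "roll": 0}, {"grip": 1, "dx": 0.1, "dy": 1.2, "dz": 0, "roll": 0}, {"grip": 1, "dx": 0.05, "dy": 0.6, "dz": 0, "roll": 0}, {"grip": 1, "dx": 0.05, "dy": 0.6, "dz": 0, "roll": 0}, {"grip": 1, "dx": 0.05, "dy": 0.6, "dz": 0, "roll": 0}]'

```text
time_s: 2.9
eef_pos: [0.4558, -0.0989, 0.0718]
eef_rot: [[0.997, -0.072, 0.001], [-0.072, -0.997, 0.0], [0.001, -0.0, -1.0]]
wrist_force: [0.1, 0.4, 0.4]
grip_width: -0.0
finger_force: 0.3
```

apply_moves --deltas '[{"grip": 1, "dx": 0.05, "dy": 0.6, "dz": 0, "roll": 0}, {"grip": 1, "dx": 0.05, "dy": 0.6, "dz": 0, "roll": 0}, {"grip": 1, "dx": 0.05, "dy": 0.6, "dz": 0, "roll": 0}, {"grip": 1, "dx": 0.05, "dy": 0.6, "dz": 0, "roll": 0}, {"grip": 1, "dx": 0.0, "dy": 0.3, "dz": 0, "roll": 0}]'

```text
time_s: 3.4
eef_pos: [0.4557, -0.1259, 0.0713]
eef_rot: [[0.997, -0.072, 0.0], [-0.072, -0.997, -0.0], [0.0, 0.0, -1.0]]
wrist_force: [0.5, 0.8, 0.7]
grip_width: 0.0001
finger_force: 0.0
```

Run:
```python
from h import *
a=snap('side','s2');b=snap('top','t2')
B=cv2.resize(a[120:240,200:350],None,fx=3,fy=3)[:,:,::-1];A=cv2.resize(b[180:300,220:350],None,fx=3,fy=3)[:,:,::-1]
cv2.imwrite('pics/c2.png',np.hstack([A,B])[:, :800])
o=manip.get_obs();print(o['time_s'],np.round(o['eef_pos'],4),np.round(o['wrist_force'],2))
```

```text
3.5 [ 0.4556 -0.1257  0.0713] [ 0.72 -0.2   0.74]
```

View pics/c2.png

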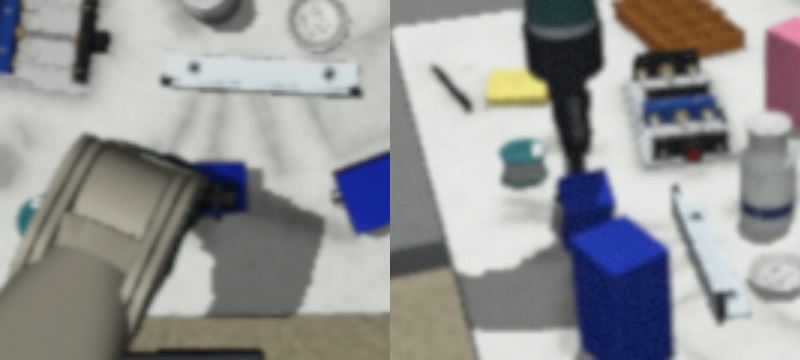

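The box is leaning right, with its far edge at crop (247,210). I'll keep pushing.

apply_moves --deltas '[{"grip": 1, "dx": 0.05, "dy": 0.5, "dz": 0, "roll": 0}, {"grip": 1, "dx": 0.05, "dy": 0.5, "dz": 0, "roll": 0}, {"grip": 1, "dx": 0.05, "dy": 0.5, "dz": 0, "roll": 0}, {"grip": 1, "dx": 0.05, "dy": 0.5, "dz": 0, "roll": 0}, {"grip": 1, "dx": 0, "dy": 0, "dz": 0, "roll": 0}]'

```text
time_s: 4.0
eef_pos: [0.4565, -0.1461, 0.0714]
eef_rot: [[0.997, -0.072, 0.0], [-0.072, -0.997, -0.0], [0.0, 0.0, -1.0]]
wrist_force: [0.6, 0.5, 0.4]
grip_width: 0.0003
finger_force: 0.0
```

Run:
```python
from h import *
a=snap('side','s3');b=snap('top','t3')
B=cv2.resize(a[120:240,200:350],None,fx=3,fy=3)[:,:,::-1];A=cv2.resize(b[180:300,220:350],None,fx=3,fy=3)[:,:,::-1]
cv2.imwrite('pics/c3.png',np.hstack([A,B])[:, :800])
```

```text
(no output)
```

View pics/c3.png

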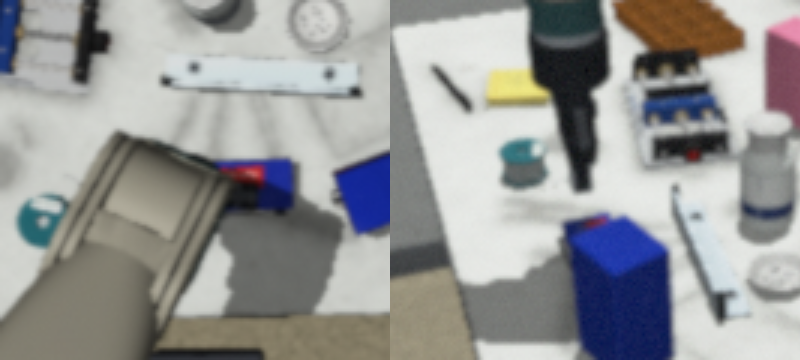

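The box lies flat, label up, at crop (220–294, 158–212), and nothing else has moved. I'll move to the front side and measure again.

apply_moves --deltas '[{"grip": 0.8, "dx": 0, "dy": 0, "dz": -2, "roll": 0}, {"grip": 0.8, "dx": -4.5, "dy": 1.5, "dz": 0, "roll": 0}, {"grip": 0.8, "dx": -4.5, "dy": 1.5, "dz": 0, "roll": 0}, {"grip": 0.8, "dx": -0.5, "dy": 1, "dz": 0, "roll": 0}, {"grip": 0.8, "dx": 0, "dy": 0, "dz": 0, "roll": 0}]'

```text
time_s: 4.6
eef_pos: [0.3575, -0.1788, 0.0913]
eef_rot: [[0.997, -0.074, 0.0], [-0.074, -0.997, -0.0], [0.0, 0.0, -1.0]]
wrist_force: [1.1, -0.5, 0.5]
grip_width: 0.0171
finger_force: 0.0
```

Run:
```python
from h import *
o=manip.get_obs();print(o['eef_pos'],o['grip_width'])
b=snap('top','t4');w=snap('wrist','w4')
A=cv2.resize(b[180:280,250:350],None,fx=5,fy=5,interpolation=cv2.INTER_CUBIC)[:,:,::-1]
cv2.imwrite('pics/c4.png',np.hstack([A,cv2.resize(w,(300,188))[:,:,::-1] if 0 else np.vstack([cv2.resize(w,(300,188))[:,:,::-1],np.zeros((312,300,3),np.uint8)])]))
h=cv2.cvtColor(b,cv2.COLOR_RGB2HSV)
m=cv2.inRange(h,(110,120,60),(130,255,255))|cv2.inRange(h,(0,130,100),(8,255,255))
m[:, :250]=0;m[:,330:]=0;m[:222]=0;m[270:]=0
c=max(cv2.findContours(m,0,2)[0],key=cv2.contourArea);r=cv2.minAreaRect(c);print(r)
for p in cv2.boxPoints(r):print(p,np.round(onz('top',*p,.042),4))
```

```text
[ 0.3575375  -0.17880261  0.09126576] 0.017066675254344816
((303.0, 241.0), (16.0, 28.0), 90.0)
[289. 233.] [ 0.4834 -0.1522  0.042 ]
[317. 233.] [ 0.4819 -0.2363  0.042 ]
[317. 249.] [ 0.4342 -0.2355  0.042 ]
[289. 249.] [ 0.4356 -0.1516  0.042 ]
```

View pics/c4.png

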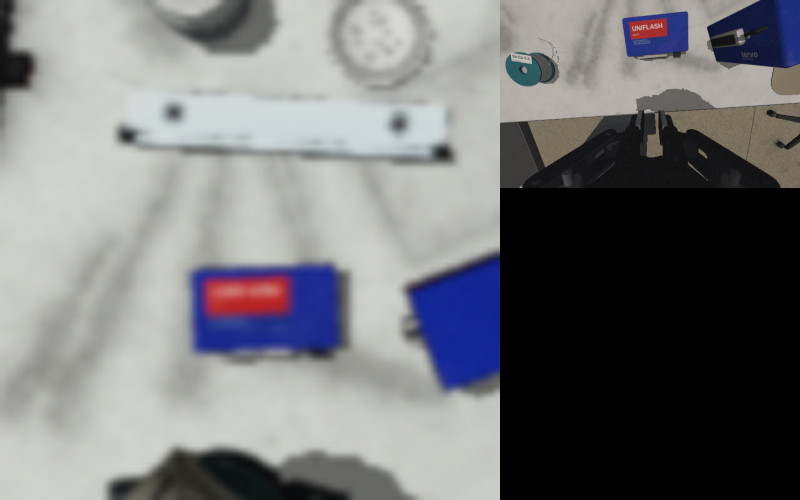

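The box lies flat: x 0.434–0.483, y −0.152 to −0.236, yaw about +1 to 2° against the rail's −4°. Its connector faces the robot (crop ~(262,355)). I'll descend in front of the connector and push along the rail normal.

apply_moves --deltas '[{"grip": 0.8, "dx": 0.5, "dy": 0.4, "dz": 4, "roll": 0}, {"grip": 0.8, "dx": 0, "dy": 0, "dz": 3.9, "roll": 0}, {"grip": 0.8, "dx": 2.5, "dy": 0, "dz": 0, "roll": 0}, {"grip": 0.8, "dx": 2, "dy": 0, "dz": 0, "roll": 0}, {"grip": 0.8, "dx": 0.8, "dy": 0, "dz": 0, "roll": 0}]'

```text
time_s: 5.2
eef_pos: [0.4194, -0.1868, 0.0122]
eef_rot: [[0.998, -0.069, 0.002], [-0.069, -0.998, -0.001], [0.002, 0.0, -1.0]]
wrist_force: [-0.6, 0.0, -0.4]
grip_width: 0.0171
finger_force: 0.4
```

apply_moves --deltas '[{"grip": 0.8, "dx": 0.8, "dy": 0, "dz": 0, "roll": 0}, {"grip": 0.8, "dx": 0.8, "dy": 0, "dz": 0, "roll": 0}, {"grip": 0.8, "dx": 0.8, "dy": 0, "dz": 0, "roll": 0}, {"grip": 0.8, "dx": 0.8, "dy": 0, "dz": 0, "roll": 0}, {"grip": 0.8, "dx": 0.8, "dy": 0, "dz": 0, "roll": 0}]'

```text
time_s: 5.7
eef_pos: [0.4565, -0.1895, 0.0124]
eef_rot: [[0.997, -0.071, 0.0], [-0.071, -0.997, -0.0], [0.0, 0.0, -1.0]]
wrist_force: [-0.7, -0.7, -0.0]
grip_width: 0.0171
finger_force: 0.4
```

apply_moves --deltas '[{"grip": 0.8, "dx": 0.6, "dy": 0, "dz": 0, "roll": 0}, {"grip": 0.8, "dx": 0.6, "dy": 0, "dz": 0, "roll": 0}, {"grip": 0.8, "dx": 0, "dy": 0, "dz": 0, "roll": 0}]'

```text
time_s: 6.0
eef_pos: [0.4693, -0.1907, 0.0126]
eef_rot: [[0.997, -0.071, 0.002], [-0.071, -0.997, -0.0], [0.002, 0.0, -1.0]]
wrist_force: [0.6, 0.4, -0.7]
grip_width: 0.0169
finger_force: 0.0
```

Run:
```python
from h import *
b=snap('top','t5');w=snap('wrist','w5')
A=cv2.resize(b[180:280,250:350],None,fx=5,fy=5,interpolation=cv2.INTER_CUBIC)[:,:,::-1][:,:400]
cv2.imwrite('pics/c5.png',np.hstack([A,cv2.resize(w[:,:,::-1][:300,160:480],(400,375)) if 0 else cv2.resize(w[:400,120:520],(400,500))[:,:,::-1]]))
```

```text
(no output)
```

View pics/c5.png

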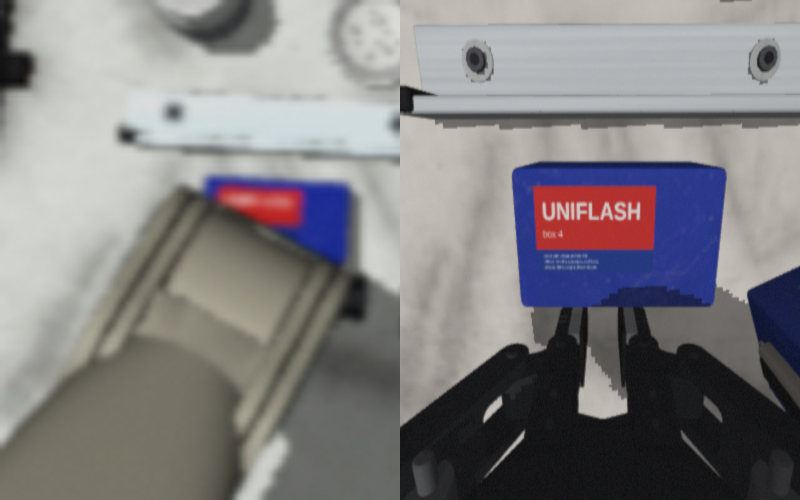

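The wrist view shows the box held square to the tool and nearly parallel to the rail, with a gap of about 16 mm. I'll close it slowly.

apply_moves --deltas '[{"grip": 0.8, "dx": 0.5, "dy": 0, "dz": 0, "roll": 0}, {"grip": 0.8, "dx": 0.4, "dy": 0, "dz": 0, "roll": 0}, {"grip": 0.8, "dx": 0.3, "dy": 0, "dz": 0, "roll": 0}, {"grip": 0.8, "dx": 0.2, "dy": 0, "dz": 0, "roll": 0}, {"grip": 0.8, "dx": 0.1, "dy": 0, "dz": 0, "roll": 0}]'

```text
time_s: 6.6
eef_pos: [0.4832, -0.1913, 0.0122]
eef_rot: [[0.997, -0.071, -0.0], [-0.071, -0.997, -0.0], [-0.0, 0.0, -1.0]]
wrist_force: [-0.7, 0.6, 0.1]
grip_width: 0.0173
finger_force: 0.4
```

apply_moves --deltas '[{"grip": 0.8, "dx": 0.1, "dy": 0, "dz": 0, "roll": 0}, {"grip": 0.8, "dx": 0.1, "dy": 0, "dz": 0, "roll": 0}, {"grip": 0.8, "dx": 0.1, "dy": 0, "dz": 0, "roll": 0}]'

```text
time_s: 6.9
eef_pos: [0.4859, -0.1915, 0.0123]
eef_rot: [[0.997, -0.071, -0.0], [-0.071, -0.997, 0.0], [-0.0, -0.0, -1.0]]
wrist_force: [-0.4, -0.6, -0.6]
grip_width: 0.0171
finger_force: 0.4
```

apply_moves --deltas '[{"grip": 0.8, "dx": 0.1, "dy": 0, "dz": 0, "roll": 0}, {"grip": 0.8, "dx": 0.1, "dy": 0, "dz": 0, "roll": 0}, {"grip": 0.8, "dx": 0, "dy": 0, "dz": 0, "roll": 0}]'

```text
time_s: 7.2
eef_pos: [0.4868, -0.1916, 0.0121]
eef_rot: [[0.997, -0.071, -0.002], [-0.071, -0.997, -0.0], [-0.002, 0.0, -1.0]]
wrist_force: [-5.0, -0.7, 1.4]
grip_width: 0.017
finger_force: 2.3
```

apply_moves --deltas '[{"grip": 0.8, "dx": 0.1, "dy": 0, "dz": 0, "roll": 0}, {"grip": 0.8, "dx": 0, "dy": 0, "dz": 0, "roll": 0}]'

```text
time_s: 7.4
eef_pos: [0.4868, -0.1916, 0.0121]
eef_rot: [[0.997, -0.072, -0.004], [-0.072, -0.997, -0.0], [-0.004, 0.001, -1.0]]
wrist_force: [-6.8, -0.8, 4.6]
grip_width: 0.0174
finger_force: 3.5
```

Run:
```python
from h import *
w=snap('wrist','w6')
cv2.imwrite('pics/c6.png',cv2.resize(w[40:280,160:480],(800,600),interpolation=cv2.INTER_CUBIC)[:,:,::-1])
o=manip.get_obs();print(o['eef_pos'],o['wrist_force'])
```

```text
[ 0.48681921 -0.19164259  0.01215519] [-7.29934028 -0.64351867  5.10505957]
```

View pics/c6.png

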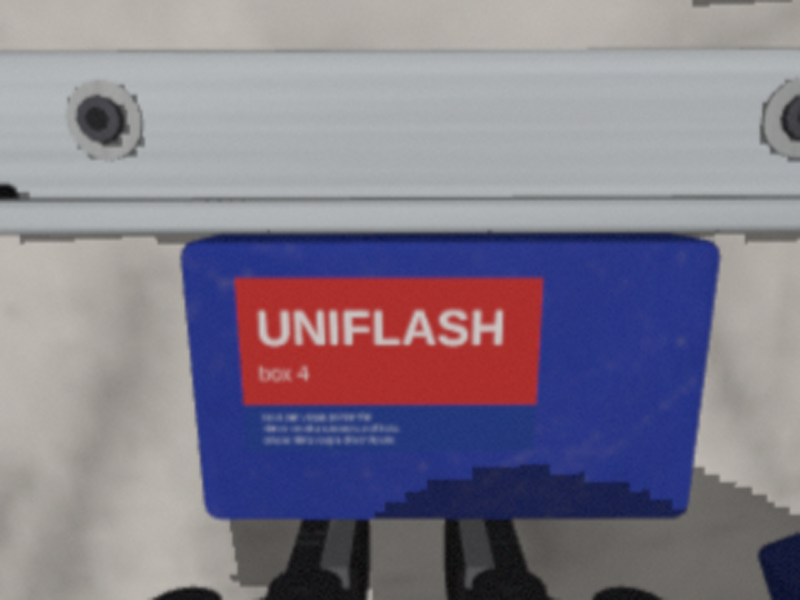

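The back meets the rail along its whole width (rail lip at row ~235 at both ends), and contact is about 7 N. I'll press a touch more to seat it, then back off and lift.

apply_moves --deltas '[{"grip": 0.8, "dx": 0.1, "dy": 0, "dz": 0, "roll": 0}, {"grip": 0.8, "dx": 0, "dy": 0, "dz": 0, "roll": 0}, {"grip": 0.8, "dx": -0.3, "dy": 0, "dz": 0, "roll": 0}, {"grip": 0.8, "dx": -0.5, "dy": 0, "dz": 0, "roll": 0}, {"grip": 0.8, "dx": -2, "dy": 0, "dz": 0, "roll": 0}]'

```text
time_s: 7.95
eef_pos: [0.4654, -0.1911, 0.0133]
eef_rot: [[0.998, -0.07, 0.006], [-0.07, -0.998, -0.002], [0.006, 0.001, -1.0]]
wrist_force: [-0.4, -0.8, 0.6]
grip_width: 0.017
finger_force: 0.0
```

apply_moves --deltas '[{"grip": 0.8, "dx": -4, "dy": 0, "dz": 0, "roll": 0}, {"grip": 0.8, "dx": -3, "dy": 0, "dz": -2, "roll": 0}, {"grip": 0.8, "dx": -1, "dy": 0, "dz": -4, "roll": 0}, {"grip": 0.8, "dx": 0, "dy": 0, "dz": -3, "roll": 0}, {"grip": 0.8, "dx": 0, "dy": 0, "dz": 0, "roll": 0}]'

```text
time_s: 8.45
eef_pos: [0.3862, -0.1867, 0.1069]
eef_rot: [[0.997, -0.071, 0.01], [-0.071, -0.997, -0.006], [0.011, 0.005, -1.0]]
wrist_force: [1.3, -0.8, 0.4]
grip_width: 0.017
finger_force: 0.0
```

Run:
```python
from h import *
b=snap('top','t7');w=snap('wrist','w7')
A=cv2.resize(b[180:280,220:360],None,fx=3,fy=3,interpolation=cv2.INTER_CUBIC)
W=cv2.resize(w[:180,160:480],(780,439) if 0 else (534,300),interpolation=cv2.INTER_CUBIC)
cv2.imwrite('pics/c7.png',np.vstack([np.hstack([A,np.zeros((300,114,3),np.uint8)]),W])[:,:,::-1])
```

```text
(no output)
```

View pics/c7.png

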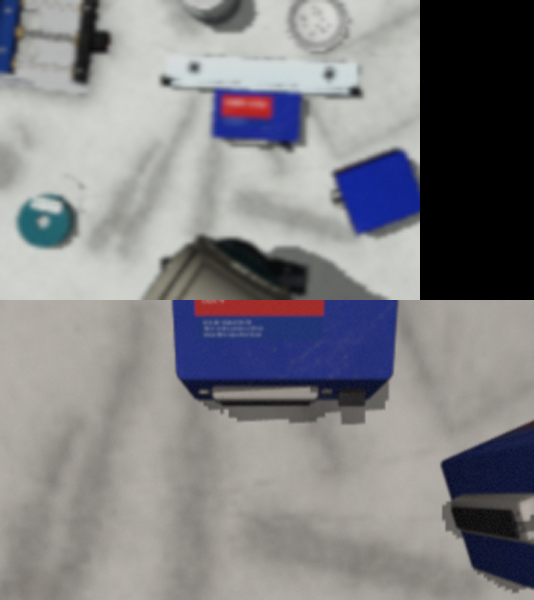

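The box sits flush on the rail (crop rows 90–142, cols 213–303), inside the rail's length, connector towards the robot. The reel, the other box and the dish haven't moved.

```bash
python3 -c "
from plant import order
print(order.sign_off())"
```

```text
the job is handed in; nothing more can be done
None
```

The programmer box was tipped onto its underside and pushed flush against the stop rail with its connector towards the robot; no bystander I could see in the final pictures had moved, and the job was handed in at about 8.5 s.

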